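Shut and lock the filter hatch of a bench dust extractor

ROBOT

A 7-joint arm with a two-finger parallel gripper is mounted at the origin on the work surface. World frame = base frame: x ahead of the robot, y to its left, z up, the work surface at z = 0. Lengths are in mm, angles in rad, forces in N, time in s.
With the tool pointing down it reaches from about 400 to 900 mm from the base axis. Payload 5.5 kg.
Tool frame: the origin (TCP) lies between the finger pads; the fingertips stand 14 mm ahead of it and the grasp point (between the pads) lies 5 mm behind it; z points along the fingers, y is the direction in which the jaws open and shut (so a half turn about z gives the same grasp; the last joint's range is limited). The gripper opens to 85 mm and grips with 20 to 120 N. Pads are 22 mm wide; open, the fingers measure 114 mm over their backs; the gripper's body (76 mm by 85 mm) begins 54 mm behind the grasp point. The pads swing forward as they close: fully open they stand 13 mm farther back than shut.
Start: joints at [-0.916, 0.501, -0.427, 1.55, 0.221, 1.138, -0.21], TCP at [248.168, 600.76, 245.31] pointing down, gripper open.
Joint ranges: [-2.88, 2.88], [-0.31, 2.03], [-1.54, 1.56], [0.2, 2.42], [-1.41, 4.55], [0.19, 2.02], [-2.57, 2.57]. Speed limits (rad/s): [2.57, 2.57, 3.14, 3.14, 3.14, 3.14, 3.14].

INTERFACE

Orientations are given as a 3x3 rotation matrix whose columns are the frame's x, y, z axes.
In Python, from station import arm gives the robot as it stands.
- The arm moves only by the shell command python3 -m creep 'ROWS' [OPENING]. ROWS is text: rows parted by semicolons, each of 4 numbers parted by spaces: the shift along the tool's x, y, z in mm, then the turn about the tool's z in degrees. A call has exactly 5 rows; each row is the pose to reach, as a shift and turn from the pose commanded when the call began, along the tool's axes at that moment; what a row does not reach only later rows make up. A row lasts 1/10 s, in which the tool goes at most 50 mm and 8.59 degrees, less where a joint would pass 70% of its speed; a pose out of reach is approached as far as the arm can. A call with a gripper value outside its range is refused whole. OPENING is the closure, from -1 (fully open) to 1 (shut), set as the call begins (- or left out, the last holds). The fingers move at their own pace and stop on an object; the grip force is fixed at half the most. Time passes only in rows, so rows that repeat a pose let the fingers close, or fill a call up. It gives the time, the measured TCP pose, the force and the opening at its end, in the units of the state.
- arm.get_state(): the state, without advancing time (a new reading comes with each control period).
- arm.get_image(name): name is "scene" or "top" or "wrist"; returns (picture, depth): 480x640x3 uint8, red, green, blue; 480x640 float32, mm along the optical axis (not along the pixel's ray), 0 where there is no reading.
- arm.calibration(name): a dict with "camera_matrix" (3x3 intrinsics, pixels), "k1" (the pictures are not rectified: a ray, as slopes to the right and down, at radius r is drawn at 1 + k1 r^2 times it, then the intrinsics apply), "camera_from_world" (4x4, takes a point from world to camera coordinates). Camera axes: x right, y up, looking along -z (the intrinsics and any distortion apply to the point x, -y, -z); pixel columns grow to the right and rows downward; lengths in mm; the calibration is good to about 2 mm. A picture is of the moment at which its call begins: read the wrist's pose just before it. calibration takes no time and is no camera call; for the wrist camera it gives the pose at the moment of the call.
- arm.job_done(): hands the job in, once; it reports no verdict.
The state is a dict: "clock": time; "qpos": joint angles; "joint_velocities": joint speeds; "joint_torque": joint torques, N m; "tcp_pos": TCP position; "ee_rot": TCP orientation; "force": force on the tool from outside, world axes, zero at the start; "wrist_torque": the same for the moment, N m; "gripper_width": finger opening in mm.
Only numpy, scipy, OpenCV 4.12 (cv2) and the standard library are available. Lean on these libraries where they do the work, as an engineer would, in place of code of your own. Each camera call takes 0.05 s, during which the arm holds its last target.

TASK

Press the raised green filter hatch of the dust extractor down until it is fully shut. Then set the fingertips in the slot of the orange quarter-turn fastener and turn it clockwise (seen from above) all the way to its stop, so that the hatch is locked, and move clear. Nothing needs gripping: do not lift the hatch further open, and leave the jar, the sanding block and the nippers where they are.

Things in the scene. Friction and masses are not known exactly. Their poses are not given: they have to be found in the camera images.
- extractor: Grey bench dust extractor, a fixed open-topped box 300 (x) x 320 (y) x 120 (z) mm. Origin: centre of its underside, on the table; z vertical. Its -x side is the front, towards the robot; the hatch hinge runs along y at its far top edge, 148 mm in +x of the origin and 124 mm up. Its place and yaw vary; it does not move.
- hatch (a joint): Opening of the green hatch panel, rad: 0 fully shut (level), positive with its front edge raised. Starts at 0.2 to 0.45. Panel 298 (hinge to front edge) x 320 x 8 mm. The stiff hinge stays where it is left, no spring; pressing down near the front edge with about 3 to 8 N moves it. Once locked it can rise only about 0.015.
- press (a point): Clear flat spot on the hatch's top face, to press on: 275 mm from the hinge line (23 mm from the front edge), 100 mm to the +y side of its middle; the mirrored -y spot is just as clear. Moves with the hatch; x axis in the panel towards the hinge, z the normal of the face. 128 mm above the table when shut (127 mm in -x of the extractor's origin).
- fastener (a joint): Turn of the fastener, rad: 0 open (slot parallel to the front edge), 1.571 locked, at its stop (slot runs from hinge to front edge). Grows clockwise seen from above. Starts at 0 to 0.3, stays where it is left; friction 0.14 N m (5 N at 30 mm from the axis). A tongue below catches under a shelf in the box, so it turns home only with the hatch fully shut.
- slot (a point): Centre of the slot floor, on the fastener's axis; turns with the fastener. y runs along the slot, z is the axis (up when the hatch is shut). 131 mm above the table when shut. Orange disc 112 mm across, cut through its middle by a straight slot 38 mm wide and 19 mm deep with a steel floor; the two orange halves are the slot's walls. Fingertips fit in either end of the slot.
- bezel (a point): Centre of the fixed dark round bezel around the fastener, on the hatch's top face; moves with the hatch, axes as at press. 120 mm inside and 132 mm outside diameter, 22 mm high, level with the disc's top, so the slot is closed at its ends 60 mm either way from the axis. It lies 215 mm from the hinge line, in the middle of the width.
- jar_mid (a point): Brown-red jar with white cap, 68 mm diameter, 95 mm high, loose on the table; the point is half-way up. Bystander.
- sander_mid (a point): Cork sanding block 110 x 60 x 38 mm, loose on the table; the point is half-way up. Bystander.
- nippers_mid (a point): Tile nippers with blue handles, about 190 x 80 x 16 mm, lying on the table along their own x; the point is half-way up near the middle. Bystander.
Things that resemble listed ones, but are neither listed nor needed, are in the scene too. There is more than one size of the part that bears nippers_mid; the job needs the middle-sized.

How it is judged:
By the outcome, as a careful person would: the job done as asked, in the order asked, and still so for the second after the job is handed in, with the robot touching nothing.
It also fails if it takes over 45 s, if anything falls off the work surface, if the arm or the gripper's body presses on something with over 40 N, if the wrist force passes 120 N, or if a joint passes its speed limit or range.

## Working session

There is one attempt and no reset: what is moved stays moved. The work goes in short steps, Python scripts to look and compute and a shell command to move; the robot and the scene stay as the last step left them, time stands still between calls to the robot, and variables do not carry over. Pictures are saved under pics/ and viewed, and the job is handed in when it is done.

```bash
ls; mkdir -p pics; python3 - <<'E'
from station import arm
import cv2,numpy as np
s=arm.get_state()
for k in s: print(k,np.round(s[k],3).tolist())
for n in ["scene","top"]:
    p,d=arm.get_image(n)
    cv2.imwrite(f"pics/{n}0.png",p[:,:,::-1]); np.save(f"pics/{n}0.npy",d)
    c=arm.calibration(n); print(n,{k:np.round(v,4).tolist() for k,v in c.items()})
E
```

```text
pics
clock 0.0
qpos [-0.916, 0.502, -0.427, 1.551, 0.221, 1.138, -0.21]
joint_velocities [0.001, -0.001, 0.001, 0.001, -0.001, -0.0, 0.001]
joint_torque [0.001, -56.95, -5.816, -28.093, 0.011, 0.012, 0.0]
tcp_pos [247.995, 600.102, 244.229]
ee_rot [[-0.924, 0.382, -0.001], [0.382, 0.924, -0.002], [0.0, -0.002, -1.0]]
force [-0.137, -1.166, -0.549]
wrist_torque [0.02, -0.034, 0.021]
gripper_width 85.357
scene {'camera_matrix': [[500.2221, 0.0, 323.3758], [0.0, 500.2221, 231.938], [0.0, 0.0, 1.0]], 'k1': 0.0272, 'camera_from_world': [[-0.2624, 0.9649, 0.0144, 125.5012], [-0.7068, -0.2023, 0.6778, 362.4983], [0.6569, 0.1677, 0.7351, -1610.2818], [0.0, 0.0, 0.0, 1.0]]}
top {'camera_matrix': [[502.2475, 0.0, 321.3048], [0.0, 502.2475, 239.5828], [0.0, 0.0, 1.0]], 'k1': -0.0599, 'camera_from_world': [[0.0141, -0.9996, -0.0252, 25.9841], [0.981, 0.0089, 0.194, -642.3137], [-0.1937, -0.0275, 0.9807, -1031.5804], [0.0, 0.0, 0.0, 1.0]]}
```

View pics/scene0.png

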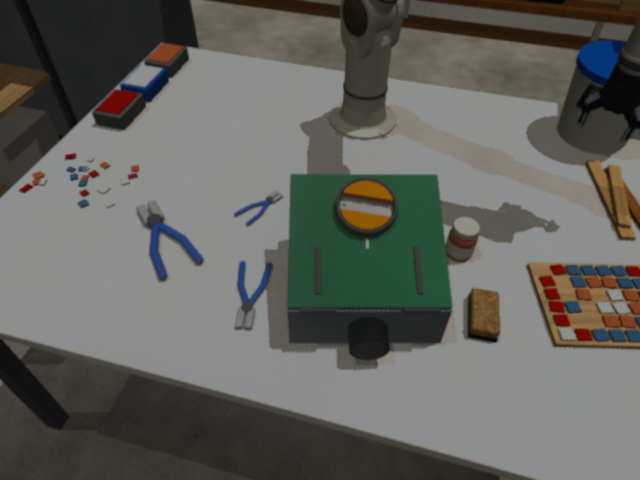

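View pics/top0.png

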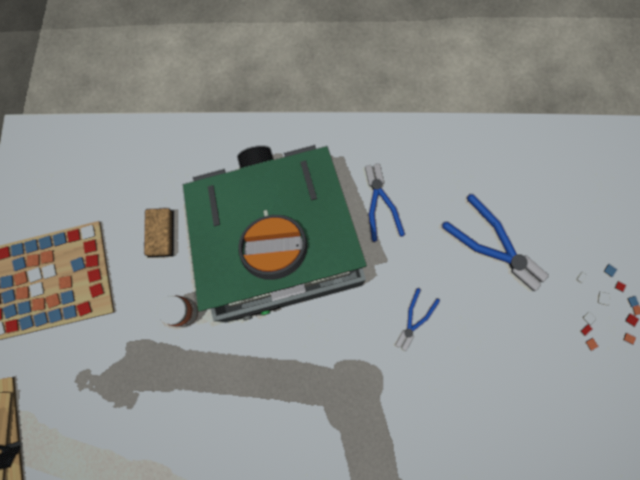

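The scene view shows the green hatch with the orange fastener at about (367,205). In the top view the fastener is at (273,246), with the front edge running from (197,305) to (362,265) and the jar at (178,311). Next I'll measure the plane, edges and slot.

```bash
cat > h.py <<'E'
from station import arm
import cv2,numpy as np
def rays(cal,uv):
    K=np.array(cal["camera_matrix"]);k=cal["k1"]
    uv=np.asarray(uv,float).reshape(-1,1,2)
    n=cv2.undistortPoints(uv,K,np.array([k,0,0,0,0.])).reshape(-1,2)
    return np.c_[n[:,0],-n[:,1],-np.ones(len(n))]
def world(cal,pc):
    T=np.linalg.inv(np.array(cal["camera_from_world"])); return pc@T[:3,:3].T+T[:3,3]
def unproj(cal,uv,d): return world(cal,rays(cal,uv)*np.asarray(d)[:,None])
def onplane(cal,uv,n,c): # n.x=c
    T=np.linalg.inv(np.array(cal["camera_from_world"])); r=rays(cal,uv)@T[:3,:3].T; o=T[:3,3]
    t=(c-o@n)/(r@n); return o+r*t[:,None]
def maskpts(m): 
    v,u=np.nonzero(m); return np.c_[u,v]
def planefit(P):
    for _ in range(4):
        c=P.mean(0); n=np.linalg.svd(P-c,full_matrices=False)[2][2]; n*=np.sign(n[2])
        P=P[np.abs((P-c)@n)<4]
    return n,c@n
def masks(p):
    h=cv2.cvtColor(p,cv2.COLOR_RGB2HSV)
    return cv2.inRange(h,(65,80,30),(90,255,255)),cv2.inRange(h,(8,180,120),(20,255,255))
E
python3 - <<'E'
from h import *
for n in ["scene","top"]:
    p=cv2.imread(f"pics/{n}0.png")[:,:,::-1].copy();d=np.load(f"pics/{n}0.npy");cal=arm.calibration(n)
    g,o=masks(p)
    for m in (g,o): print(m.sum()//255)
    # keep biggest green
    k,l,st,_=cv2.connectedComponentsWithStats(g); g=(l==1+st[1:,4].argmax()).astype(np.uint8)
    uv=maskpts(cv2.erode(g,np.ones((5,5)))); P=unproj(cal,uv,d[uv[:,1],uv[:,0]])
    N,c=planefit(P); print(n,"normal",N.round(4),"tilt",np.arccos(N[2]),"azim",np.degrees(np.arctan2(N[1],N[0])))
    cn,_=cv2.findContours(g,0,2); hull=cv2.convexHull(max(cn,key=cv2.contourArea))
    ap=cv2.approxPolyDP(hull,8,True).reshape(-1,2); Q=onplane(cal,ap,N,c)
    print(np.c_[ap,Q].round(1)); print(np.linalg.norm(Q-np.roll(Q,1,0),axis=1).round(1))
    o=cv2.bitwise_and(o,cv2.dilate(np.uint8(cv2.fillConvexPoly(np.zeros_like(g),hull,255)),np.ones((3,3))))
    uv=maskpts(o); P=onplane(cal,uv,N,c+22)
    x,r=cv2.minEnclosingCircle(P[:,:2].astype(np.float32)); print("disc c",x,r, P.mean(0).round(1))
    P=unproj(cal,uv,d[uv[:,1],uv[:,0]]); print("disc height over plane",np.median(P@N-c))
E
```

```text
16806
1970
scene normal [0.2029 0.0778 0.9761] tilt 0.2191105573851929 azim 20.98292024954416
[[436.  176.  462.1 251.9 205.6]
 [450.  307.  756.  324.  138.8]
 [288.  306.  841.8  27.4 144.6]
 [292.  175.  553.6 -54.2 211. ]]
[319.5 309.9 308.9 306.8]
disc c (596.8109130859375, 121.8926773071289) 57.468223571777344 [597.9 121.8 210.3]
disc height over plane 30.148532964204435
16147
1475
top normal [0.3707 0.1112 0.9221] tilt 0.3974256305945227 azim 16.704181662679144
[[326.  148.  831.2  24.6 120. ]
 [365.  265.  561.5 -51.  237.5]
 [199.  310.  476.7 247.  235.7]
 [184.  185.  747.9 328.  116.8]]
[314.6 303.7 309.8 307. ]
disc c (602.6318969726562, 121.99375915527344) 54.98652267456055 [603.  121.8 223.9]
disc height over plane 16.292482412295442
```

The two depth fits disagree on tilt (0.22 against 0.40), so I'll triangulate the corners and the disc across both views instead.

```bash
cat > tri.py <<'E'
from h import *
def tri(ca,ua,cb,ub):
    out=[];res=[]
    A=[]
    for c,u in((ca,ua),(cb,ub)):
        T=np.linalg.inv(np.array(c["camera_from_world"])); r=rays(c,u)@T[:3,:3].T; A.append((T[:3,3],r/np.linalg.norm(r,axis=1)[:,None]))
    for i in range(len(ua)):
        M=np.zeros((3,3));b=np.zeros(3)
        for o,r in A:
            Q=np.eye(3)-np.outer(r[i],r[i]); M+=Q;b+=Q@o
        x=np.linalg.solve(M,b); out.append(x); res.append(max(np.linalg.norm((np.eye(3)-np.outer(r[i],r[i]))@(x-o)) for o,r in A))
    return np.array(out),np.array(res)
def quad(p):
    g,_=masks(p); k,l,st,_=cv2.connectedComponentsWithStats(g); g=(l==1+st[1:,4].argmax()).astype(np.uint8)
    cn,_=cv2.findContours(g,0,1); c=max(cn,key=cv2.contourArea); hull=cv2.convexHull(c)
    ap=cv2.approxPolyDP(hull,8,True).reshape(-1,2).astype(float); c=c.reshape(-1,2).astype(float); L=[]
    for i in range(len(ap)):
        a,b=ap[i],ap[(i+1)%len(ap)]; t=(b-a)/np.linalg.norm(b-a); s=(c-a)@t; e=np.abs((c-a)@[-t[1],t[0]])
        q=c[(s>8)&(s<np.linalg.norm(b-a)-8)&(e<3)]
        vx,vy,x,y=cv2.fitLine(q.astype(np.float32),cv2.DIST_HUBER,0,.01,.01).ravel(); L.append(np.cross([x,y,1],[x+vx,y+vy,1]))
    r=[np.cross(L[i-1],L[i]) for i in range(len(L))]; return np.array([x[:2]/x[2] for x in r])
E
python3 - <<'E'
from tri import *
I={n:cv2.imread(f"pics/{n}0.png")[:,:,::-1].copy() for n in("scene","top")}
C={n:arm.calibration(n) for n in I}
q={n:quad(I[n]) for n in I}
for n in q: print(n,q[n].round(1).tolist())
# match: scene order FL(+y),HL,HR,FR ; top order HR,FR,FL,HL
s=q["scene"]; t=q["top"][[2,3,0,1]]
P,r=tri(C["scene"],s,C["top"],t); print(P.round(1),r.round(1)); print(np.linalg.norm(P-np.roll(P,1,0),axis=1))
E
python3 - <<'E'
import cv2
p=cv2.imread('pics/top0.png')[130:330,170:380]; q=cv2.imread('pics/scene0.png')[165:325,280:450]
cv2.imwrite('pics/top0z.png',cv2.resize(p,None,fx=2.8,fy=2.8,interpolation=2)); cv2.imwrite('pics/sc0z.png',cv2.resize(q,None,fx=3.5,fy=3.5,interpolation=2))
E
```

```text
scene [[436.0, 176.1], [450.7, 306.8], [287.9, 307.0], [291.6, 174.7]]
top [[326.0, 146.6], [365.2, 265.3], [199.3, 309.9], [183.8, 184.3]]
[[477.9 251.3 218.3]
 [746.4 326.1 126.6]
 [832.1  23.9 126.2]
 [563.4 -52.  220.5]] [0.1 0.7 0.7 0.3]
[315.14831441 293.49230631 314.08988152 294.71979294]
```

View pics/top0z.png

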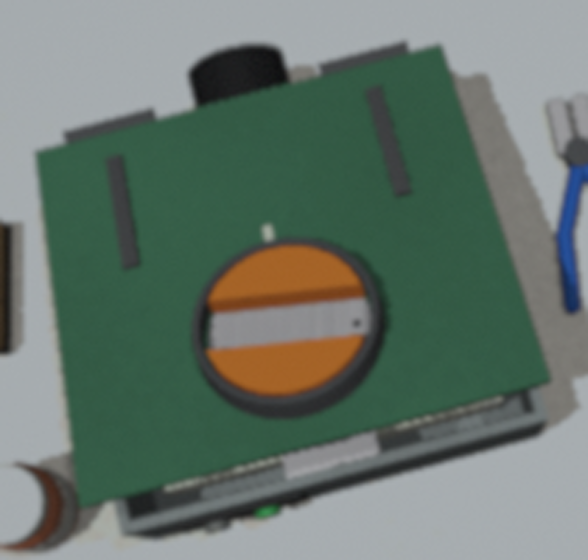

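View pics/sc0z.png

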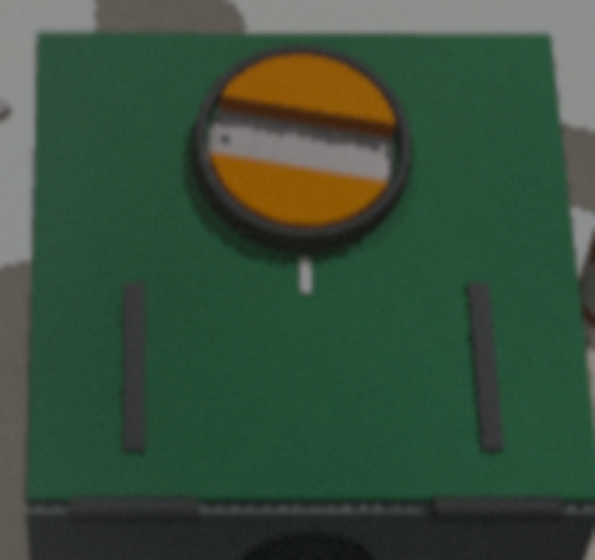

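Triangulation gives sound corners: edges 315 x 294 mm, hinge side z ≈ 126, residuals under 1 mm. From that:
- **Hatch:** tilt about 0.32 and yaw 15.8°.
- **Press spot (+y):** (512,200,214) now, (497,196,128) when shut.
- **Fastener when shut:** about (582.5,117,131), with the slot already about 0.16 rad clockwise.

I'll shut the fingers and move above the press spot.

```bash
python3 -m creep '-20 -14 -15 -2; -60 -41 -30 -6; -100 -68 -30 -10; -145 -99 -30 -14; -190 -129 -30 -18' 1 && python3 -m creep '-40 -30 0 -3; -80 -60 0 -6; -120 -90 0 -9; -160 -120 0 -10; -195 -140 0 -10'; python3 - <<'E'
from station import arm
import numpy as np
s=arm.get_state()
for k in("clock","qpos","tcp_pos","ee_rot","force","gripper_width"): print(k,np.round(s[k],2).tolist())
E
```

```text
clock: 0.6
tcp_pos: [370.3, 414.3, 275.0]
ee_rot: [[-0.997, 0.074, -0.0], [0.074, 0.997, -0.0], [0.0, -0.0, -1.0]]
force: [1.9, 0.2, -0.4]
gripper_width: 12.2
clock: 1.1
tcp_pos: [555.2, 257.8, 274.9]
ee_rot: [[-0.996, -0.094, -0.0], [-0.094, 0.996, -0.002], [0.0, -0.002, -1.0]]
force: [-0.3, 0.5, 0.4]
gripper_width: 0.2
clock 1.1
qpos [-0.2, 0.4, -0.37, 1.62, 0.15, 1.15, 1.06]
tcp_pos [555.15, 257.83, 274.91]
ee_rot [[-1.0, -0.09, -0.0], [-0.09, 1.0, -0.0], [0.0, -0.0, -1.0]]
force [-0.28, 0.47, 0.41]
gripper_width 0.15
```

```bash
python3 -m creep '12 -13 0 0; 30 -32 0 0; 49 -53 10 0; 49 -53 25 0; 49 -53 35 0'; python3 - <<'E'
from h import *
s=arm.get_state(); print(s["tcp_pos"],s["force"])
for n in ["scene","wrist"]:
    p,d=arm.get_image(n); cv2.imwrite(f"pics/{n}1.png",p[:,:,::-1])
E
```

```text
clock: 1.6
tcp_pos: [508.9, 202.9, 239.3]
ee_rot: [[-0.995, -0.095, -0.001], [-0.095, 0.995, -0.001], [0.001, -0.001, -1.0]]
force: [-0.1, 0.2, 0.0]
gripper_width: -0.3
[508.94880043 202.9141169  239.31990365] [-0.1373438   0.19485532  0.00793353]
```

View pics/scene1.png

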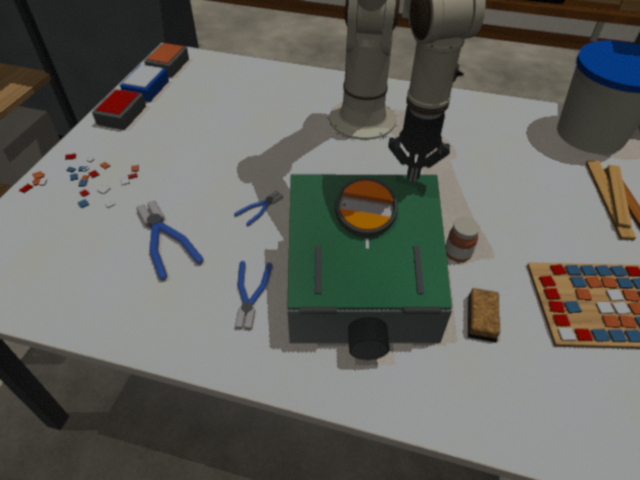

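View pics/wrist1.png

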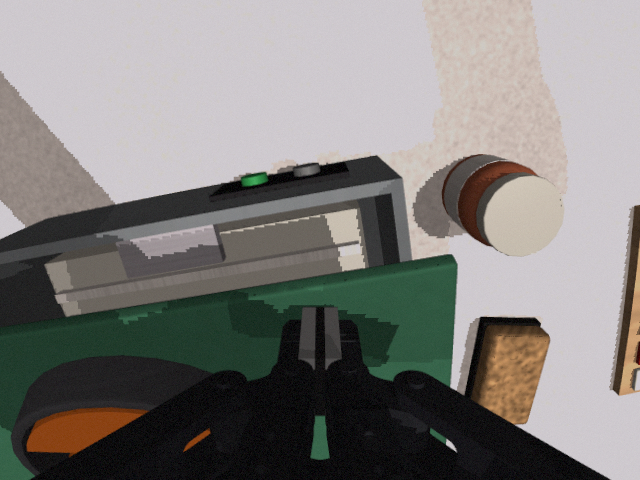

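In the scene view the closed fingers are at about (413,180), over the front +y corner of the hatch. The wrist view has the tips (320,320) a little behind the front edge and well clear of the jar and bezel. Pressing down now.

```bash
python3 -m creep '0 -1 4 0; 0 -1 8 0; 1 -1 13 0; 2 -1 18 0; 3 -2 24 0' && python3 -m creep '1 0 6 0; 2 0 12 0; 3 0 18 0; 4 0 24 0; 4 0 30 0'
```

```text
clock: 2.2
tcp_pos: [506.8, 202.4, 216.3]
ee_rot: [[-0.995, -0.097, 0.001], [-0.097, 0.995, 0.001], [-0.001, 0.001, -1.0]]
force: [-2.7, 1.0, 4.1]
gripper_width: 0.2
clock: 2.7
tcp_pos: [502.5, 201.1, 185.6]
ee_rot: [[-0.995, -0.097, -0.001], [-0.097, 0.995, -0.0], [0.001, -0.0, -1.0]]
force: [-1.0, -0.2, 4.1]
gripper_width: 0.1
```

Contact holds at about 4 N. I'll continue down to z ≈ 142.

```bash
python3 -m creep '1 -1 6 0; 2 -2 12 0; 3 -2 18 0; 3 -2 24 0; 3 -2 30 0' && python3 -m creep '0 0 4 0; 0 0 7 0; 0 0 10 0; 0 0 12 0; 0 0 14 0'
```

```text
clock: 3.2
tcp_pos: [499.8, 199.4, 155.8]
ee_rot: [[-0.995, -0.097, -0.0], [-0.097, 0.995, 0.0], [0.0, 0.0, -1.0]]
force: [-1.5, 2.9, 3.1]
gripper_width: 0.5
clock: 3.7
tcp_pos: [499.8, 198.8, 142.1]
ee_rot: [[-0.995, -0.097, -0.001], [-0.097, 0.995, -0.0], [0.001, -0.0, -1.0]]
force: [-2.2, 1.0, 7.1]
gripper_width: -0.1
```

```bash
python3 -m creep '0 0 1 0; 0 0 2 0; 0 0 3 0; 0 0 3 0; 0 0 3 0'
```

```text
clock: 4.2
tcp_pos: [499.9, 198.9, 141.9]
ee_rot: [[-0.995, -0.097, 0.0], [-0.097, 0.995, -0.001], [-0.0, -0.001, -1.0]]
force: [-10.9, -2.4, 26.5]
gripper_width: 0.5
```

The force rose to 26 N while z stayed at 141.9, so the tips are at z ≈ 128 on a hard stop and the hatch is shut. I'll lift off, move over the fastener, open the fingers part way and look again.

```bash
python3 -m creep '0 0 -15 0; 0 0 -40 0; -10 -12 -75 0; -40 -45 -95 0; -74 -90 -110 0' -0.4 && python3 -m creep '0 0 0 0;0 0 0 0;0 0 0 0;0 0 0 0;0 0 0 0'; python3 - <<'E'
from h import *
s=arm.get_state(); print(s["tcp_pos"],s["qpos"].round(2) if hasattr(s["qpos"],'round') else s["qpos"])
for n in ["scene","top","wrist"]:
    p,d=arm.get_image(n); cv2.imwrite(f"pics/{n}2.png",p[:,:,::-1])
E
```

```text
clock: 4.7
tcp_pos: [578.6, 122.9, 249.6]
ee_rot: [[-0.995, -0.1, 0.004], [-0.1, 0.995, 0.0], [-0.004, -0.0, -1.0]]
force: [1.3, 0.8, -1.1]
gripper_width: 59.8
clock: 5.2
tcp_pos: [576.0, 123.7, 246.7]
ee_rot: [[-0.995, -0.099, -0.001], [-0.099, 0.995, 0.0], [0.001, 0.0, -1.0]]
force: [0.6, 0.4, -0.1]
gripper_width: 59.8
[576.04979029 123.73495716 246.70327122] [-0.01  0.38 -0.32  1.71  0.13  1.08  1.3 ]
```

View pics/scene2.png

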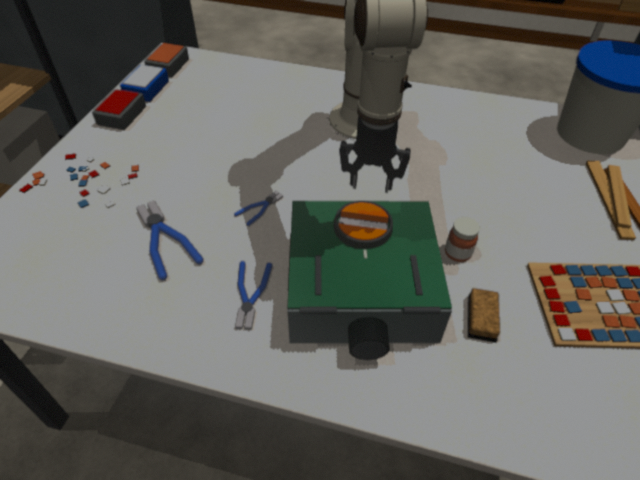

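View pics/top2.png

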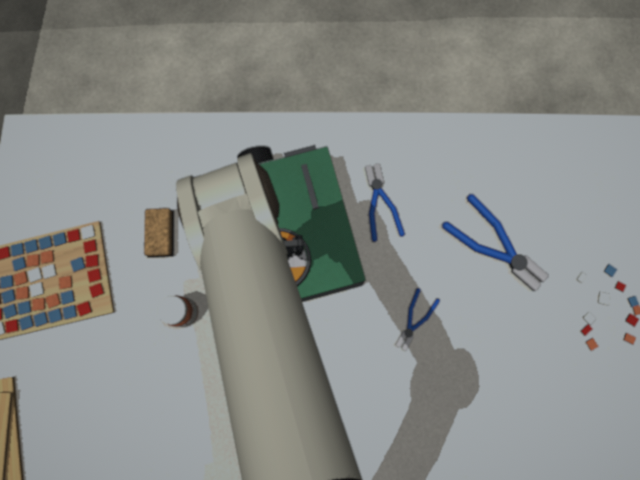

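View pics/wrist2.png

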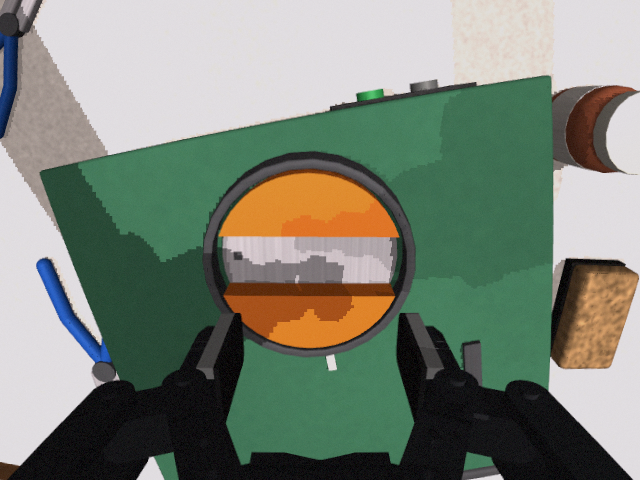

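The hatch is shut and level. The wrist view shows the disc centred near (310,260), with its slot running almost exactly along the jaw direction. The nippers, jar and sander are untouched. Next I'll measure the disc centre and slot angle.

```bash
cat > m.py <<'E'
from tri import *
def disc(p,cal,z=150.):
    g,o=masks(p); h=cv2.cvtColor(p,cv2.COLOR_RGB2HSV); o=cv2.inRange(h,(5,150,60),(22,255,255))
    k,l,st,ce=cv2.connectedComponentsWithStats(o); idx=[i for i in range(1,k) if st[i,4]>250]
    return o,l,st,idx
E
python3 - <<'E'
from m import *
for n in("scene","wrist"):
    p=cv2.imread(f"pics/{n}2.png")[:,:,::-1].copy(); cal=arm.calibration(n)
    o,l,st,idx=disc(p,cal); print(n,st[idx].tolist())
    idx=sorted(idx,key=lambda i:-st[i,4])[:2] if n=="scene" else [i for i in idx if 150<st[i,1]<400 and st[i,0]>200 and st[i,0]<400]
    m=np.isin(l,idx); P=onplane(cal,maskpts(m),np.array([0,0,1.]),150.)
    (x,y),r=cv2.minEnclosingCircle(P[:,:2].astype(np.float32)); print("circle",round(x,1),round(y,1),round(r,1))
p=cv2.imread("pics/wrist2.png"); g=cv2.cvtColor(p,cv2.COLOR_BGR2HSV)
cal=arm.calibration("wrist")
# far wall top edge: lower boundary of upper orange half ; near half top edge = where dark wall begins
for u in range(235,395,20):
    col=[(v,g[v,u].tolist()) for v in range(232,300) if abs(int(g[v,u,2])-int(g[v-1,u,2]))>35]; print(u,col)
E
```

```text
scene [[539, 4, 101, 13, 296], [149, 43, 34, 20, 395], [623, 183, 17, 40, 261], [341, 202, 48, 20, 663], [339, 224, 48, 16, 466], [586, 276, 32, 12, 291], [623, 289, 17, 26, 270], [471, 291, 27, 44, 822], [602, 315, 35, 13, 365]]
circle 675.5 239.3 208.7
wrist [[570, 86, 66, 87, 1903], [219, 169, 181, 69, 8963], [223, 283, 173, 65, 8530]]
circle 582.7 116.5 57.1
235 [(251, [165, 15, 167]), (252, [160, 18, 85]), (260, [171, 15, 123]), (296, [11, 207, 170])]
255 [(264, [171, 17, 153]), (296, [12, 217, 162])]
275 [(259, [165, 18, 169]), (296, [12, 216, 162])]
295 [(263, [167, 15, 155]), (278, [172, 15, 184]), (283, [5, 82, 124]), (296, [12, 212, 159])]
315 [(255, [167, 12, 152]), (296, [12, 214, 156])]
335 [(262, [165, 17, 151]), (296, [12, 225, 155])]
355 [(283, [9, 78, 141]), (296, [14, 215, 185])]
375 [(283, [9, 92, 136]), (296, [14, 206, 193])]
```

The wrist view gives the disc centre as (582.7,116.5), radius 57. That agrees with the (582.5,117) predicted from the hatch corners. The slot lies along tool y to within about 0.5°, so I'll centre and go down into it.

```bash
python3 -m creep '-6 -8 15 0; -6 -8 40 0; -6 -8 60 0; -6 -8 70 0; -6 -8 75 0'; python3 - <<'E'
from h import *
s=arm.get_state(); print(s["tcp_pos"])
for n in ["wrist","scene"]:
    p,d=arm.get_image(n); cv2.imwrite(f"pics/{n}3.png",p[:,:,::-1])
q=cv2.imread('pics/scene3.png')[130:290,270:460]; cv2.imwrite('pics/sc3z.png',cv2.resize(q,None,fx=3.5,fy=3.5,interpolation=2))
E
```

```text
clock: 5.85
tcp_pos: [583.0, 114.6, 170.3]
ee_rot: [[-0.995, -0.096, -0.002], [-0.096, 0.995, -0.001], [0.003, -0.0, -1.0]]
force: [0.0, 0.2, 0.5]
gripper_width: 59.8
[583.01658211 114.59032649 170.28871912]
```

View pics/wrist3.png

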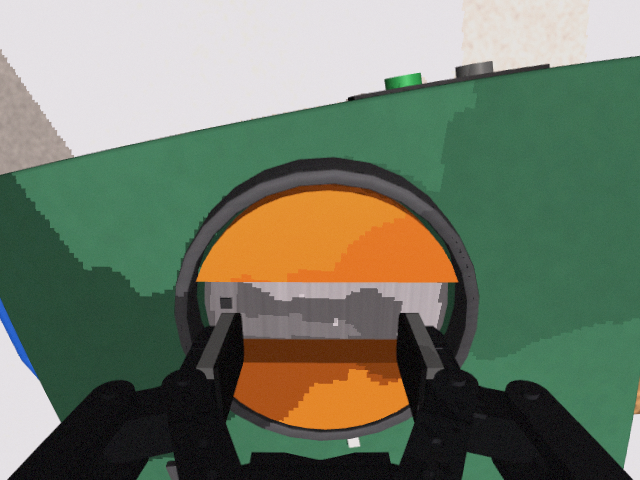

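View pics/sc3z.png

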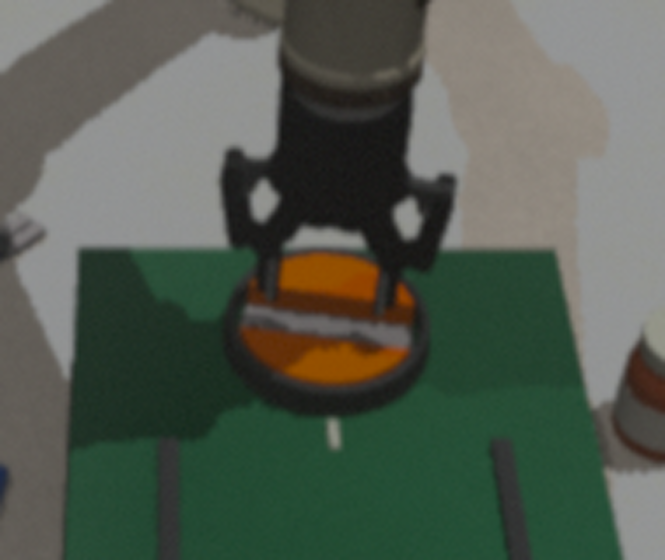

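The tips are just above the slot: in the scene crop at (268,300) and (388,310), beside the steel floor. I'll shift 2 mm along y and lower slowly.

```bash
python3 -m creep '0 2 4 0; 0 2 8 0; 0 2 12 0; 0 2 16 0; 0 2 20 0' && python3 -m creep '0 0 1 0; 0 0 2 0; 0 0 3 0; 0 0 4 0; 0 0 4 0'
```

```text
clock: 6.45
tcp_pos: [583.5, 117.2, 152.0]
ee_rot: [[-0.995, -0.097, 0.0], [-0.097, 0.995, -0.0], [-0.0, -0.0, -1.0]]
force: [-0.6, -0.5, -0.5]
gripper_width: 59.9
clock: 6.95
tcp_pos: [583.4, 117.2, 148.1]
ee_rot: [[-0.995, -0.097, -0.0], [-0.097, 0.995, 0.0], [0.0, 0.0, -1.0]]
force: [-1.4, 0.4, -0.4]
gripper_width: 60.1
```

```bash
python3 -m creep '0 0 1 0; 0 0 2 0; 0 0 3 0; 0 0 4 0; 0 0 5 0'; python3 - <<'E'
from h import *
p,d=arm.get_image("scene")
cv2.imwrite('pics/sc4z.png',cv2.resize(p[130:290,270:460,::-1],None,fx=3.5,fy=3.5,interpolation=2))
E
```

```text
clock: 7.45
tcp_pos: [583.5, 117.3, 143.0]
ee_rot: [[-0.995, -0.097, -0.0], [-0.097, 0.995, 0.0], [0.0, 0.0, -1.0]]
force: [0.5, -0.5, 0.3]
gripper_width: 59.7
```

View pics/sc4z.png

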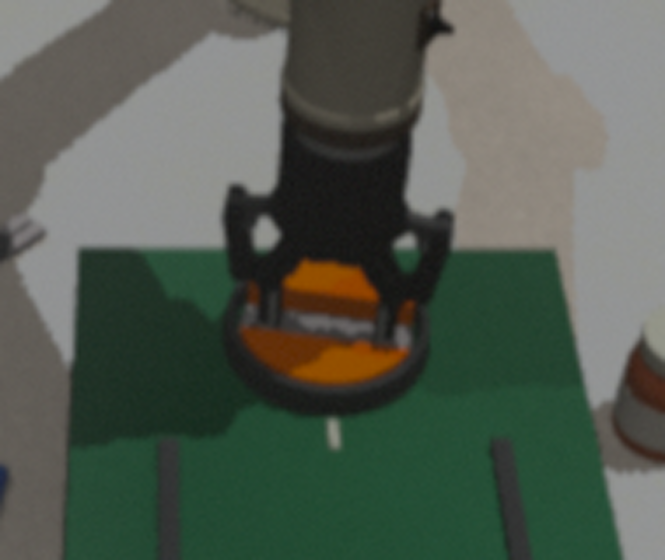

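Both tips are down in the slot, just above the floor, with no contact force. Now turning clockwise, which is + about tool z.

```bash
python3 -m creep '0 0 0 5; 0 0 0 11; 0 0 0 17; 0 0 0 23; 0 0 0 29' && python3 -c "
from station import arm;s=arm.get_state();print(s['wrist_torque'],s['qpos'][6])"
```

```text
clock: 8.0
tcp_pos: [584.9, 116.4, 143.3]
ee_rot: [[-0.916, 0.402, 0.003], [0.402, 0.916, -0.0], [-0.003, 0.001, -1.0]]
force: [4.3, -1.9, -2.4]
gripper_width: 59.4
[-0.18670585 -0.7656388   0.18565802] 0.8244426321649222
```

```bash
python3 -m creep '0 0 0 6; 0 0 0 12; 0 0 0 18; 0 0 0 24; 0 0 0 30' && python3 -c "
from station import arm;s=arm.get_state();print(s['wrist_torque'],s['qpos'][6])" && python3 -m creep '0 0 0 5; 0 0 0 10; 0 0 0 15; 0 0 0 19; 0 0 0 22' && python3 -c "
from station import arm;s=arm.get_state();print(s['wrist_torque'],s['qpos'][6])"
```

```text
clock: 8.5
tcp_pos: [584.3, 116.7, 143.3]
ee_rot: [[-0.592, 0.806, 0.002], [0.806, 0.592, -0.0], [-0.001, 0.001, -1.0]]
force: [1.4, -1.3, -1.2]
gripper_width: 59.6
[-0.19207451 -0.42374081  0.17463696] 0.36128969543436745
clock: 9.0
tcp_pos: [584.0, 117.1, 143.3]
ee_rot: [[-0.249, 0.968, 0.001], [0.968, 0.249, -0.0], [-0.001, 0.001, -1.0]]
force: [1.2, 0.1, -0.8]
gripper_width: 59.4
[-0.10211864 -0.33757281  0.17438008] 0.02328399884889849
```

Torque is a steady 0.17 N m and tool y is at 14.4°. I'll continue in small turns until the torque jumps at the stop.

```bash
python3 -m creep '0 0 0 2; 0 0 0 4; 0 0 0 6; 0 0 0 8; 0 0 0 8' && python3 -c "
from station import arm;s=arm.get_state();print(s['wrist_torque'],s['qpos'][6])"; python3 -m creep '0 0 0 1; 0 0 0 2; 0 0 0 3; 0 0 0 4; 0 0 0 4' && python3 -c "
from station import arm;s=arm.get_state();print(s['wrist_torque'],s['qpos'][6])"
```

```text
clock: 9.5
tcp_pos: [583.9, 117.2, 143.2]
ee_rot: [[-0.114, 0.993, 0.001], [0.993, 0.114, -0.0], [-0.0, 0.001, -1.0]]
force: [0.5, -0.3, -1.3]
gripper_width: 59.9
[-0.09482076 -0.21150035  0.05915217] -0.0981304370856237
clock: 10.0
tcp_pos: [583.7, 117.3, 143.2]
ee_rot: [[-0.044, 0.999, 0.001], [0.999, 0.044, 0.0], [0.0, 0.001, -1.0]]
force: [2.4, -0.1, -0.2]
gripper_width: 60.1
[-0.10130157 -0.32638177  0.04793914] -0.1602007811266489
```

```bash
python3 -m creep '0 0 0 1; 0 0 0 2; 0 0 0 3; 0 0 0 3; 0 0 0 3' && python3 - <<'E'
from h import *
s=arm.get_state();print(s['wrist_torque'],s['ee_rot'])
p,d=arm.get_image("scene"); cv2.imwrite('pics/sc5z.png',cv2.resize(p[130:290,270:460,::-1],None,fx=3.5,fy=3.5,interpolation=2))
p,d=arm.get_image("wrist"); cv2.imwrite('pics/wrist5.png',p[:,:,::-1])
E
```

```text
clock: 10.5
tcp_pos: [583.7, 117.3, 143.3]
ee_rot: [[0.004, 1.0, 0.001], [1.0, -0.004, -0.001], [-0.001, 0.001, -1.0]]
force: [3.6, -2.3, 0.3]
gripper_width: 59.8
[-0.50877462 -0.69712225  3.45936029] [[ 3.86686015e-03  9.99992258e-01  7.28732186e-04]
 [ 9.99992034e-01 -3.86613574e-03 -9.92864148e-04]
 [-9.90039084e-04  7.32565647e-04 -9.99999242e-01]]
```

View pics/sc5z.png

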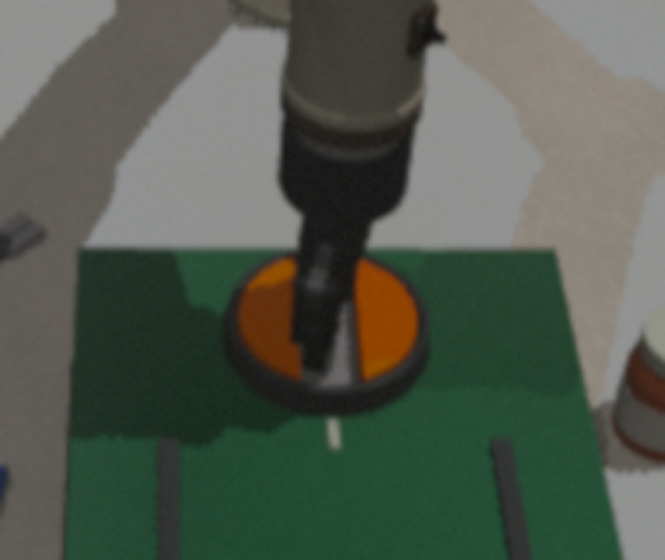

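View pics/wrist5.png

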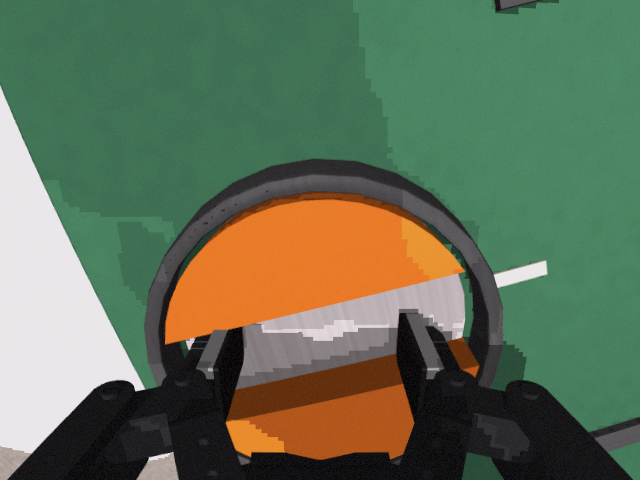

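Torque has jumped to 3.5 N m and the slot now points at the white mark at (522,273), so the fastener is at its stop. I'll turn back inside the slack to free the tips, then lift straight out and move clear.

```bash
python3 -m creep '0 0 0 -3; 0 0 0 -7; 0 0 0 -12; 0 0 0 -14; 0 0 0 -14' && python3 -m creep '0 0 -8 0; 0 0 -20 0; 0 0 -40 0; 0 0 -70 0; 0 0 -110 0' && python3 -c "
from station import arm;s=arm.get_state();print(s['wrist_torque'],s['ee_rot'])"
```

```text
clock: 11.1
tcp_pos: [582.2, 117.1, 142.6]
ee_rot: [[-0.228, 0.974, -0.003], [0.974, 0.228, 0.002], [0.002, -0.003, -1.0]]
force: [-0.2, 0.4, -0.8]
gripper_width: 59.4
clock: 11.6
tcp_pos: [582.2, 117.2, 253.8]
ee_rot: [[-0.232, 0.973, -0.003], [0.973, 0.232, 0.0], [0.001, -0.003, -1.0]]
force: [0.0, -0.1, 0.6]
gripper_width: 59.5
[ 0.04563264 -0.02311663 -0.02248762] [[-2.32289591e-01  9.72642030e-01 -3.00442649e-03]
 [ 9.72646388e-01  2.32290771e-01  4.51176232e-05]
 [ 7.41783842e-04 -2.91176421e-03 -9.99995486e-01]]
```

```bash
python3 -m creep '25 -8 -15 0; 65 -21 -20 0; 110 -35 -20 0; 155 -50 -20 0; 200 -64 -20 0' && python3 -m creep '40 -13 0 0; 80 -26 0 0; 120 -40 0 0; 120 -40 0 0; 120 -40 0 0'; python3 - <<'E'
from tri import *
I={}
for n in("scene","top"):
    p,d=arm.get_image(n); I[n]=p.copy(); cv2.imwrite(f"pics/{n}6.png",p[:,:,::-1])
print(arm.get_state()["force"])
E
```

```text
clock: 12.1
tcp_pos: [473.2, 298.2, 274.8]
ee_rot: [[-0.232, 0.973, 0.001], [0.973, 0.232, 0.002], [0.001, 0.001, -1.0]]
force: [0.6, 1.3, -0.1]
gripper_width: 59.9
clock: 12.6
tcp_pos: [406.4, 405.1, 274.1]
ee_rot: [[-0.236, 0.972, 0.0], [0.972, 0.236, 0.001], [0.001, 0.0, -1.0]]
force: [0.3, -0.6, -0.4]
gripper_width: 59.7
[-0.66682292 -0.33492518 -0.56527942]
```

View pics/top6.png

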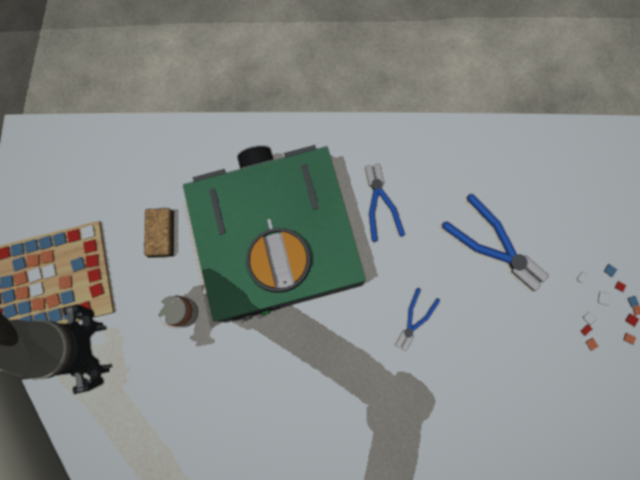

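View pics/scene6.png

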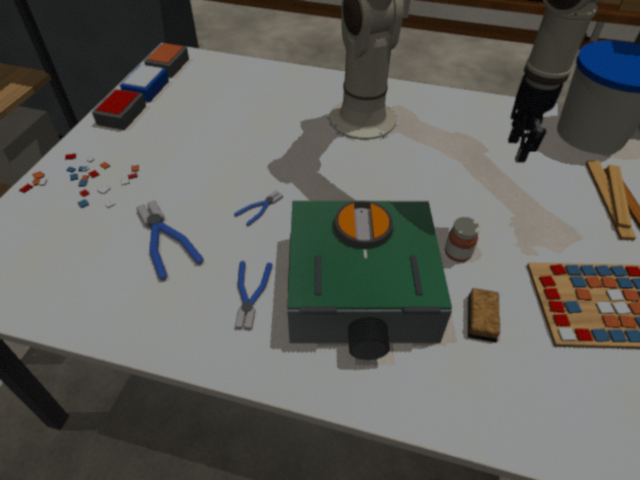

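Both views show the hatch shut, the slot pointing at the white mark, and the bystanders in place. I'll check the hatch tilt and slot angle in numbers before handing in.

```bash
python3 - <<'E'
from tri import *
I={n:cv2.imread(f"pics/{n}6.png")[:,:,::-1].copy() for n in("scene","top")}
C={n:arm.calibration(n) for n in I}
s,t=quad(I["scene"]),quad(I["top"]); print(s.round(),t.round())
if len(s)==4==len(t):
    for k in range(4):
        P,r=tri(C["scene"],s,C["top"],np.roll(t,k,0))
        if r.max()<12: print(P.round(1),r.round(1))
hsv=cv2.cvtColor(I["top"],cv2.COLOR_RGB2HSV); o=cv2.inRange(hsv,(5,150,60),(22,255,255)); o[:225]=0;o[295:]=0;o[:,:240]=0;o[:,320:]=0
k,l,st,ce=cv2.connectedComponentsWithStats(o); i=np.argsort(-st[1:,4])[:2]+1
Q=onplane(C["top"],ce[i],np.array([0,0,1.]),150.); d=Q[0]-Q[1]; print("slot az",(np.degrees(np.arctan2(d[1],d[0]))-90)%180)
b=cv2.absdiff(cv2.imread("pics/top0.png"),cv2.imread("pics/top6.png")).max(2)>40
for nm,(x0,x1,y0,y1) in dict(sander=(140,180,200,262),nip=(362,410,160,245)).items(): print(nm,b[y0:y1,x0:x1].sum())
E
```

```text
[[427. 203.]
 [450. 306.]
 [288. 307.]
 [293. 202.]] [[326. 147.]
 [365. 280.]
 [214. 321.]
 [184. 185.]]
[[461.5 246.3 119.7]
 [745.2 325.8 126.9]
 [831.5  23.6 125.2]
 [546.7 -56.8 122.8]] [0.1 0.4 0.6 0.3]
slot az 15.440912376153975
sander 0
nip 275
```

```bash
python3 - <<'E'
import cv2,numpy as np
for n,R in (("top",[("nipM",362,410,160,245),("nipS",395,445,285,355),("nipL",440,550,190,295)]),("scene",[("nipA",232,275,255,332)])):
  for f in "06":
    h=cv2.cvtColor(cv2.imread(f"pics/{n}{f}.png"),cv2.COLOR_BGR2HSV); m=cv2.inRange(h,(105,130,40),(125,255,255))
    for nm,a,b,c,d in R:
        v,u=np.nonzero(m[c:d,a:b]); print(n,f,nm,len(u),u.mean().round(2),v.mean().round(2))
# jar in scene
  for f in "06":
    h=cv2.cvtColor(cv2.imread(f"pics/scene{f}.png"),cv2.COLOR_BGR2HSV); m=cv2.inRange(h[210:265,440:485],(0,120,40),(12,255,255)); v,u=np.nonzero(m); print("jar",f,len(u),u.mean().round(2),v.mean().round(2))
from station import arm
arm.job_done(); print(arm.get_state()["clock"])
E
```

```text
top 0 nipM 449 20.3 52.49
top 0 nipS 243 23.89 27.16
top 0 nipL 1053 44.93 44.7
top 6 nipM 448 20.41 52.71
top 6 nipS 244 23.85 27.23
top 6 nipL 1051 44.86 44.59
jar 0 250 21.15 32.61
jar 6 242 21.33 32.41
scene 0 nipA 364 19.61 28.53
scene 6 nipA 368 19.85 28.1
jar 0 250 21.15 32.61
jar 6 242 21.33 32.41
the job is handed in; nothing more can be done
the job is handed in; nothing more can be done
```

The hatch is shut and locked, and the job is handed in at about 12.7 s. I pressed the hatch down with closed fingertips at the +y spot until it hit its hard stop. Then I set the partly open fingertips in both ends of the slot and turned the fastener clockwise to its stop. After that I turned back within the slack, lifted out and moved clear to the robot's left.

**Last checks**
- **Hatch:** the press ended at tip height 128 mm with the force rising to 26 N. After locking, the corners triangulate to 120–127 mm, so it is level; the front corners read a few mm low, probably because the mask took in the panel's front face.
- **Fastener:** the torque jumped from about 0.17 to 3.5 N m at the stop. The slot then measured 15.4° against 15.8° for the hatch's own direction, and it points at the white mark.
- **Bystanders:** the nippers and the jar shifted by less than half a pixel between the first and last pictures, and the sanding block showed no change at all. A picture comparison flagged a difference around the middle nippers, but their blue handles had not moved, so I take it for the changed shadow.
- **Robot:** the force reading was near zero at the end and it was touching nothing.

**Disagreements:** the first depth-image plane fits gave hatch tilts of 0.22 and 0.40. I dropped them in favour of the two-view triangulation (0.32), which the contact heights confirmed. The torque also fell briefly to 0.05 N m just before the stop.

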